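# Lock the stop screw of the platen gap jig

### The job

The stop screw of the roller jig is set; lock it without losing the setting. Put the loose box key fully down on the screw's square head, with the long end of its cross bar close beside the left of the jig's column (seen from the jig's front) so that the column will hold the screw, and let go. Then swing the jam nut's lever clockwise, seen from above, until the nut lands and is firmly tight, about 10 N at the lever's end and never more than 15 N, and leave the key on the screw.

Things in the scene. Friction and masses are not known exactly. Their poses are not given: they have to be found in the camera images.
- jig: Grey cast C-frame jig, fixed. Origin on the screw's vertical axis at bench height; x points back from the screw to the column, y to the left seen from the front, z up. Foot x -58 to 92, y +-50, 14 mm high. Column x 50 to 86, y +-18, up to z = 162 mm. Its nose ends in a round boss (diameter 40, top at z = 102 mm) round the screw; a rubber roller lies in a cradle below.
- adjusting_screw: Stop screw, upright in the boss, turns about z; origin on its axis, 104 mm up. Above the nut: collar, diameter 26, top 20 mm over the origin; then a 16 mm square head 15 mm tall, faces parallel to its x and y; then a round tip, diameter 14, 3 mm tall. It turns at 0.3 N m; unless it is held the nut drags it along (0.4 N m). It may turn 0.4 rad at most.
- screw_head (a point): Centre of the top of the screw's round tip, 142 mm above the bench.
- screw_mark (a point): White mark on the rim of the screw's collar, 13 mm from the axis along the screw's x. At the start the screw's x lies 0.01 to 0.13 rad anticlockwise of the direction in which a key bar lying along it touches the column's left front edge; that direction is 0.44 rad anticlockwise of the jig's x.
- washer: Flat steel washer, diameter 31, 2 mm thick, fixed on the boss round the screw. The jam nut lands on it. Origin on the axis at z = 102 mm.
- jam_nut: Dark hex jam nut, 24 mm across flats, 14 mm tall, on the screw; its lever, 9 mm thick, lies along its x. Origin on the screw axis at its underside, 104 mm up. It starts loose, 0.6 to 1.6 rad of clockwise turn (seen from above) before it lands on the washer; where it lands is unmarked and varies. From there the torque rises by some 6 N m per rad. Let go, it eases back 0.1 rad at most and stays.
- lever_grip (a point): Middle of the upright black grip at the lever's end, 130 mm up, 90 mm from the screw axis. The grip is 17 to 19 mm thick, from 109 to 150 mm up. It starts over the front or right-front of the jig and ends at its left-front. Running the loose nut takes about 4.5 N here while it moves; tight is 7 N or more, overtight is over 16 N.
- holding_key: Loose dark box key, 0.25 kg, upright on the bench. Origin: centre of the socket's underside. Socket 30 x 30, square hole 17.4 wide, 20 mm deep, sides along x and y. Block up to 31, shank 14 x 14 (sides along x, y) up to 71, cap diameter 20 up to 75 mm. Cross bar, diameter 10, along x at 25.5 mm height: long end to x = +97, short end to -57 mm. Fully down, it stands on the collar.
- key_grip (a point): Point on the key's shank to grip, on its axis 56 mm above the socket's underside.
- key_bar_end (a point): End of the long side of the key's cross bar, 90 mm along the key's x axis.
- screwdriver: Yellow screwdriver lying on the bench, bystander.
- spare_roller: Spare black platen roller, 12 mm thick, 104 mm long, lying on the bench, bystander.
- dropper: Small brown dropper bottle, 33 mm wide, 102 mm tall, bystander.
- serial_plug: Dark grey connector plug, 34 x 52 x 16 mm, bystander.

How it is judged:
By the outcome, as a careful person would: the job done as asked, in the order asked, and still so for the second after the job is handed in, with the robot touching nothing.
It also fails if it takes over 58 s, if anything falls off the work surface, if the arm or the gripper's body presses on something with over 40 N, if the wrist force passes 120 N, or if a joint passes its speed limit or range.

### The arm

A 6-joint arm with a two-finger parallel gripper is mounted at the origin on a cart in front of the work surface, level with it; the furniture and walls round the work are solid. World frame = base frame: x ahead of the robot, y to its left, z up, the work surface at z = 0. Lengths are in m, angles in degrees, forces in N, time in s.
With the tool pointing down it reaches from about 0.425 to 0.925 m from the base axis. Payload 12.5 kg.
Tool frame: the origin (TCP) lies at the very end of the fingers, on their centre line; the grasp point (between the pads) lies 19 mm behind it (manip.grip_depth is the z of the grasp point in the tool frame, in m); z points along the fingers, y is the line along which they close (so a half turn about z gives the same grasp; the last joint's range is limited). The gripper opens to 85 mm and grips with 20 to 120 N. Pads are 22 mm wide; open, the fingers measure 114 mm over their backs; the gripper's body (76 mm by 85 mm) begins 54 mm behind the grasp point. The pads swing forward as they close: fully open they stand 13 mm farther back than shut.
Start: joints at [-71.998, 28.126, 89.318, -0, 62.55, -6.05], TCP at [0.255, -0.571, 0.231] pointing down, gripper open.
Joint ranges: [-177.58, 177.58], [-47.91, 125.51], [2.72, 160], [-65.01, 245.01], [3.68, 167.84], [-153.87, 153.87]. Speed limits (degrees/s): [127.2, 127.2, 159.86, 180, 180, 180].

### API

Orientations are given as [roll, pitch, yaw] about the fixed x, y, z axes, in that order (R = Rz(yaw) Ry(pitch) Rx(roll)).
In Python, from cell import manip, get_image, ticket, trace gives the robot as it stands.
- The arm moves only by the shell command python3 -m handwheel 'ROWS' [OPENING] [FORCE]. ROWS is JSON, a list of rows, each a list of 6 numbers: the shift along the tool's x, y, z in mm, then the turn, a rotation vector about the tool's x, y, z in degrees. In form: [[dx, dy, dz, wx, wy, wz], ...]. A call has 1 to 20 rows; each row shifts and turns the commanded pose from where the row before left it, along the tool's axes as they then stand; what a row does not reach is not made up. A row lasts 1/12 s, in which the tool goes at most 41.7 mm and 7.16 degrees, less where a joint would pass 70% of its speed; a pose out of reach is approached as far as the arm can. A call with a gripper value outside its range is refused whole. OPENING is the opening, from 0 (shut) to 1 (fully open), set as the call begins (- or left out, the last holds). The fingers move at their own pace and stop on an object; FORCE is the grip in N (left out, the last holds). Time passes only in rows, so rows that do not move let the fingers close. It gives the time, the measured TCP pose, the force, the opening and the grip force at its end, in the units of the state.
- manip.observe(): the state, without advancing time (a new reading comes with each control period).
- get_image(name): name is "scene" or "top" or "wrist"; returns a dict with "img" (384x512x3 uint8, red, green, blue), "z_map" (384x512 float32, m along the optical axis (not along the pixel's ray), 0 where there is no reading), "fx", "fy", "cx", "cy" (pixels), "dist" ([k1, k2, p1, p2, k3] as OpenCV has them; the pictures are not rectified), "rvec" (rotation vector, rad) and "tvec" (3), from world to camera coordinates, as OpenCV has them. Camera axes: x right, y down, z forward; pixel columns grow to the right and rows downward; lengths in m; the calibration is good to about 2 mm. A picture is of the moment at which its call begins.
- ticket.close_job(): hands the job in; it is judged then, once.
Trained networks look in the newest picture that a camera, given by its name, has taken for a name from the list of things; names that differ only in an ending like _2 or _b are one class to them, and where a whole thing is asked for, a point or a joint stands for the part that bears it (a point fixed in the world has none). Each returns a list of dicts, best first, with "p" (0 to 1); they miss things now and then, are a little off and sometimes report something else, mostly with a low value. They report only what shows in the picture. A call takes as long as a camera call.
- trace(name, camera): "region" (384x512 bool, what is visible of it) and "xy" ([column, row] in pixels, amid what is visible of it).
The state is a dict: "clock": time; "q": joint angles; "qd": joint speeds; "joint_efforts": joint torques, N m; "tool_pos": TCP position; "tool_rot": TCP orientation; "ft_force": force on the tool from outside, world axes, zero at the start; "wrist_torque": the same for the moment, N m; "opening": opening from 0.0 (shut) to 1.0 (fully open); "finger_force": force on a finger pad.
Only numpy, scipy, OpenCV 4.12 (cv2) and the standard library are available. Lean on these libraries where they do the work, as an engineer would, in place of code of your own. Each camera call takes 0.05 s, during which the arm holds its last target. There are 200 camera calls.

## Working session

There is one attempt and no reset: what is moved stays moved. The work goes in short steps, Python scripts to look and compute and a shell command to move; the robot and the scene stay as the last step left them, time stands still between calls to the robot, and variables do not carry over. Pictures are saved under pics/ and viewed, at most 10 in all, crops included, and the job is handed in when it is done.

```bash
ls; mkdir -p pics
cat > h.py <<'E'
import numpy as np,cv2
from cell import manip,get_image,ticket,trace
def cam(d):
    K=np.array([[d['fx'],0,d['cx']],[0,d['fy'],d['cy']],[0,0,1.]])
    R=cv2.Rodrigues(np.array(d['rvec'],float))[0]; return K,np.array(d['dist'],float),R,np.array(d['tvec'],float).ravel()
def ray(d,uv):
    K,D,R,t=cam(d); n=cv2.undistortPoints(np.array(uv,float).reshape(-1,1,2),K,D).reshape(-1,2)
    v=np.c_[n,np.ones(len(n))]; return -R.T@t, v@R, v   # origin, world dirs, cam dirs
def atz(d,uv,z):
    o,w,_=ray(d,uv); return o+w*((z-o[2])/w[:,2])[:,None]
def cloud(d,mask):
    r,c=np.nonzero(mask&(d['z_map']>0)); o,w,_=ray(d,np.c_[c,r]); return o+w*d['z_map'][r,c][:,None]
def save(d,n,crop=None,s=1):
    im=d['img'][:,:,::-1]
    if crop: x0,y0,x1,y1=crop; im=im[y0:y1,x0:x1]
    cv2.imwrite('pics/'+n,cv2.resize(im,None,fx=s,fy=s,interpolation=cv2.INTER_CUBIC))
E
python3 - <<'E'
from h import *
s=manip.observe(); print(s['tool_pos'],s['tool_rot'],s['clock'],manip.grip_depth,s['ft_force'])
I={c:get_image(c) for c in('scene','top')}
H={'screw_head':.142,'lever_grip':.150,'key_grip':.056,'key_bar_end':.0255,'screw_mark':.124,'holding_key':.04,'jig':.1,'jam_nut':.118,'dropper':.1,'screwdriver':.01,'spare_roller':.01,'serial_plug':.016}
for c,d in I.items():
    save(d,c+'0.png',s=1)
    for n,z in H.items():
        for r in trace(n,c)[:2]:
            print(c,n,round(r['p'],2),np.round(r['xy'],1),r['region'].sum(),np.round(atz(d,r['xy'],z)[0]*1000))
a=np.hstack([I['scene']['img'],I['top']['img']])[:,:,::-1]
cv2.imwrite('pics/both.png',np.vstack([I['scene']['img'],I['top']['img']])[:,:,::-1][:, :]);
E
```

```text
pics
[ 0.2547009  -0.57047875  0.23070581] [-1.79932402e+02 -6.49944881e-03  2.40549361e+01] 0.0 -0.0187 [ 0.37917857  0.0309605  -0.65204446]
scene screw_head 0.96 [222.4 205.2] 489 [515.  41. 142.]
scene lever_grip 0.58 [237.9 205.6] 378 [480.  35. 150.]
scene key_grip 0.54 [305.4 150.3] 388 [ 440. -298.   56.]
scene key_bar_end 0.7 [305.1 152.9] 403 [ 447. -323.   25.]
scene screw_mark 0.42 [304.  192.5] 237 [373. -79. 124.]
scene screw_mark 0.17 [202.6 231.2] 3711 [528. 107. 124.]
scene holding_key 0.62 [304.  150.6] 415 [ 448. -314.   40.]
scene holding_key 0.54 [227.9 204.3] 537 [553. -50.  40.]
scene jig 0.89 [203.4 230.7] 3587 [539.  89. 100.]
scene dropper 0.93 [171.7 282.3] 440 [535. 228. 100.]
scene dropper 0.3 [222.2 204.8] 435 [536.   6. 100.]
scene screwdriver 0.95 [241.4 330.5] 512 [390. 227.  10.]
scene spare_roller 0.77 [197.8 311.1] 244 [492. 223.  10.]
scene serial_plug 0.66 [305.1 193. ] 245 [ 398. -182.   16.]
top screw_head 0.64 [221.5 176.3] 179 [530.  26. 142.]
top lever_grip 0.68 [222.  178.8] 135 [520.  24. 150.]
top lever_grip 0.47 [229.6 184.9] 87 [500.   2. 150.]
top key_grip 0.37 [313.4 193.7] 36 [ 484. -263.   56.]
top key_bar_end 0.52 [314.7 197.1] 31 [ 480. -271.   26.]
top key_bar_end 0.16 [240.2 189.8] 17 [513. -27.  26.]
top screw_mark 0.43 [221.8 176.7] 117 [534.  27. 124.]
top holding_key 0.42 [314.  194.2] 24 [ 486. -267.   40.]
top jig 0.65 [217.  175.7] 1486 [544.  43. 100.]
top dropper 0.65 [168.8 175.1] 143 [551. 195. 100.]
top dropper 0.41 [164.  238.2] 164 [353. 208. 100.]
top screwdriver 0.56 [161.3 239.2] 190 [361. 234.  10.]
top spare_roller 0.49 [164.3 199. ] 94 [494. 226.  10.]
```

Run:
```python
import cv2,numpy as np
a=cv2.imread('pics/scene0.png')[130:350,140:340]; b=cv2.imread('pics/top0.png')[140:270,140:340]
cv2.imwrite('pics/v1.png',np.hstack([cv2.resize(a,None,fx=2.0,fy=2.0,interpolation=2),cv2.resize(b,(400,440),interpolation=2)]))
```

```text
(no output)
```

View pics/v1.png

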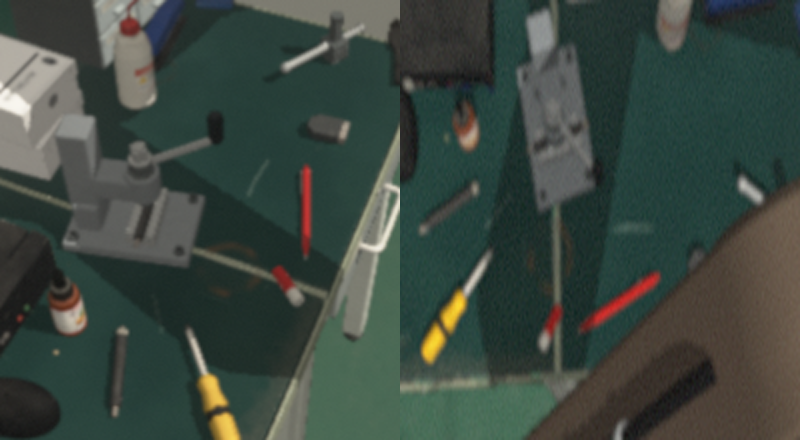

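Both views show the jig (screw head at about scene (210,207)), the lever grip at its right-front (scene (247,193)), and the key upright at scene (308,148) with its bar running left-front to right-back. I'll move to hover near the key for a wrist view.

```bash
python3 -m handwheel '[[30,-24,-9,0,0,0],[30,-24,-9,0,0,0],[30,-24,-9,0,0,0],[30,-24,-9,0,0,0],[30,-24,-9,0,0,0],[30,-24,-9,0,0,0],[30,-24,-9,0,0,0],[30,-24,-9,0,0,0],[0,0,0,0,0,0]]'
python3 - <<'E'
from h import *
s=manip.observe(); print(s['tool_pos'],s['tool_rot'],s['clock'])
I={c:get_image(c) for c in('wrist','top','scene')}
d=I['wrist'];K,D,R,t=cam(d);print('cam',-R.T@t,R[2])
H={'screw_head':.142,'lever_grip':.150,'key_grip':.056,'key_bar_end':.0255,'screw_mark':.124,'holding_key':.04}
for c,d in I.items():
    for n,z in H.items():
        for r in trace(n,c)[:1]:
            if r['p']<.3: continue
            P=cloud(d,r['region']); 
            print(c,n,round(r['p'],2),np.round(r['xy'],1),r['region'].sum(),np.round(atz(d,r['xy'],z)[0]*1000),np.round(np.median(P,0)*1000) if len(P) else '')
a=I['top']['img'][130:250,140:340];save(I['wrist'],'w1.png')
w=I['wrist']['img'];
cv2.imwrite('pics/v2.png',np.vstack([w,cv2.resize(a,(512,307))])[:600,:,::-1])
E
```

```text
clock: 2.05
tool_pos: [0.3978, -0.2932, 0.3053]
tool_rot: [179.9, -0.1, 24.3]
ft_force: [0.4, -0.7, 0.6]
opening: 1.002
finger_force: 0.0
[ 0.39778155 -0.29318348  0.30527361] [ 1.79889838e+02 -1.07396069e-01  2.42796382e+01] 2.05
cam [ 0.46419116 -0.26236891  0.44849018] [-0.26073245 -0.1208703  -0.95781468]
wrist key_grip 0.57 [293.1 126.7] 1531 [ 452. -319.   56.] [ 454. -327.   31.]
wrist key_bar_end 0.96 [297.4 128.3] 1375 [ 452. -330.   26.] [ 453. -328.   31.]
wrist holding_key 0.61 [292.8 128.9] 1451 [ 449. -323.   40.] [ 454. -328.   31.]
top screw_head 0.52 [223.9 179.5] 177 [520.  19. 142.] [532.  20. 120.]
top key_bar_end 0.74 [220.6 174.5] 100 [568.  37.  26.] [538.  32. 125.]
top screw_mark 0.68 [228.7 183.2] 205 [512.   6. 124.] [531.  13. 118.]
top holding_key 0.36 [217.  174.5] 1398 [564.  47.  40.] [553.  44.  29.]
scene screw_head 0.83 [215.9 210. ] 442 [521.  58. 142.] [532.  30. 118.]
scene lever_grip 0.82 [242.3 202. ] 253 [476.  23. 150.] [495.  -9. 116.]
scene key_grip 0.74 [228.8 206.4] 348 [540. -31.  56.] [514.   4. 115.]
scene key_bar_end 0.89 [303.1 145.9] 284 [ 462. -350.   25.] [ 442. -330.   30.]
scene screw_mark 0.59 [217.9 203.3] 452 [535.  25. 124.] [532.  28. 118.]
scene holding_key 0.7 [306.7 152.7] 405 [ 438. -309.   40.] [ 446. -328.   28.]
```

View pics/v2.png

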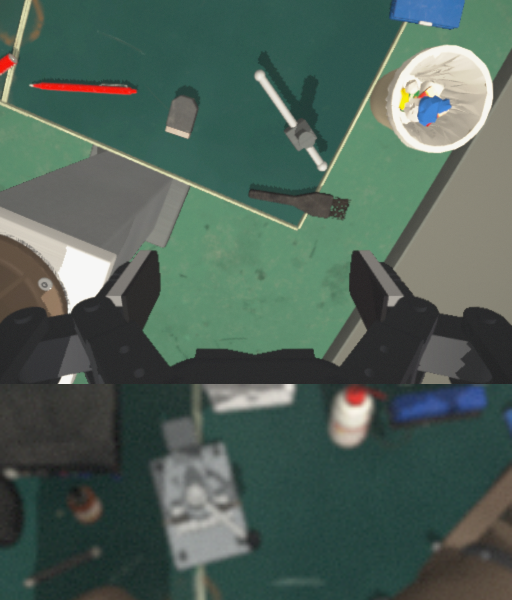

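The wrist view shows the key: cap about (303,128), long bar end (260,76), short end (321,167); the jig's lever still points right-front. Next: key pose from the depth cloud.

```bash
cat >> h.py <<'E'
def keyfit(P,z0=0.0):
    # origin from cap top, yaw from bar; z0: height of the socket's underside
    cap=P[(P[:,2]>z0+.068)&(P[:,2]<z0+.080)]; c=np.median(cap[:,:2],0) if len(cap) else None
    b=P[(P[:,2]>z0+.018)&(P[:,2]<z0+.034)]
    if c is None: c=np.median(b[:,:2],0)
    r=np.hypot(*(b[:,:2]-c).T); b=b[(r>.025)&(r<.11)][:,:2]
    m=b.mean(0); v=np.linalg.svd(b-m)[2][0]; s=(b-m)@v
    if abs(s.max()-(c-m)@v)<abs(s.min()-(c-m)@v): v=-v
    s=(b-c)@v; foot=m+((c-m)@v)*v
    return dict(cap=c,n=len(cap),nb=len(b),yaw=np.degrees(np.arctan2(v[1],v[0])),smin=s.min(),smax=s.max(),foot=foot)
def togo(target,yaw):   # world target of TCP -> tool shift mm, turn about tool z
    s=manip.observe(); from scipy.spatial.transform import Rotation as Ro
    R=Ro.from_euler('xyz',s['tool_rot'],degrees=True)
    return np.round(R.inv().apply(np.array(target)-s['tool_pos'])*1000,1), round(-((yaw-s['tool_rot'][2]+180)%360-180),1)
E
python3 - <<'E'
from h import *
d=get_image('wrist'); 
for n in('holding_key','key_bar_end'):
    r=trace(n,'wrist')[0]; P=cloud(d,cv2.erode(r['region'].astype(np.uint8),np.ones((1,1))).astype(bool)); P=P[P[:,2]>.01]
    k=keyfit(P); print(r['p'],{a:np.round(b,4) for a,b in k.items()})
# pixels by hand: bar ends, at bar height
e=atz(d,[[260,76],[321,167]],.0255); print(np.round(e*1000)); v=e[0]-e[1]; print(np.degrees(np.arctan2(v[1],v[0])),np.linalg.norm(v), 'origin',e[1]+v*57/154)
print('cap',np.round(atz(d,[[303,126]],.075)*1000))
I=get_image('scene')
for n in ('jig','jam_nut','lever_grip','screw_head'):
    for r in trace(n,'scene')[:1]:
        P=cloud(I,r['region']); print(n,r['p'],len(P))
        if n=='jig':
            for lo,hi in((.155,.168),(.008,.018)):
                Q=P[(P[:,2]>lo)&(P[:,2]<hi)]
                print(lo,len(Q),np.round(Q.mean(0)*1000),cv2.minAreaRect((Q[:,:2]*1000).astype(np.float32)) if len(Q)>5 else '')
        if n=='lever_grip':
            Q=P[(P[:,2]>.135)]; print(len(Q),np.round(np.median(Q,0)*1000))
E
```

```text
0.75 {'cap': array([ 0.4464, -0.3368]), 'n': np.int64(239), 'nb': np.int64(689), 'yaw': np.float64(60.5563), 'smin': np.float64(-0.0564), 'smax': np.float64(0.0961), 'foot': array([ 0.4464, -0.3367])}
0.81 {'cap': array([ 0.4464, -0.3368]), 'n': np.int64(239), 'nb': np.int64(686), 'yaw': np.float64(60.5309), 'smin': np.float64(-0.0564), 'smax': np.float64(0.0961), 'foot': array([ 0.4464, -0.3368])}
[[ 487. -264.   26.]
 [ 417. -384.   26.]]
59.59135058872795 0.13947512676327367 origin [ 0.44278685 -0.33982335  0.0255    ]
cap [[ 456. -330.   75.]]
jig 0.73 3578
0.155 220 [609.  62. 160.] ((610.3065185546875, 59.9415397644043), (36.27397155761719, 36.07659149169922), 14.46819019317627)
0.008 1195 [544.  59.  13.] ((561.2904663085938, 49.2373046875), (147.8553009033203, 100.44475555419922), 13.558416366577148)
jam_nut 0.62 345
lever_grip 0.67 320
68 [485. -18. 147.]
screw_head 0.91 414
```

```bash
python3 -m handwheel '[[6.6,14.9,36,0,0,0],[6.6,14.9,36,0,0,0],[6.6,14.9,36,0,0,0],[6.6,14.9,36,0,0,0],[0,0,0,0,0,-6],[0,0,0,0,0,-6],[0,0,0,0,0,-6],[0,0,0,0,0,-6],[0,0,0,0,0,-6],[0,0,0,0,0,-6],[0,0,0,0,0,0]]' 0.6 40
python3 - <<'E'
from h import *
d=get_image('wrist');
for n in('holding_key','key_bar_end','key_grip'):
  for r in trace(n,'wrist')[:1]:
    P=cloud(d,r['region']); P=P[(P[:,2]>.01)&(P[:,2]<.08)]
    k=keyfit(P); print(r['p'],{a:np.round(b,4) for a,b in k.items()})
print(togo([.4464,-.3368,.040],60.5))
E
```

```text
clock: 4.42
tool_pos: [0.4441, -0.3413, 0.1593]
tool_rot: [180.0, 0.0, 60.3]
ft_force: [-0.8, -0.3, 0.5]
opening: 0.605
finger_force: 0.0
0.67 {'cap': array([ 0.4464, -0.3363]), 'n': np.int64(550), 'nb': np.int64(1515), 'yaw': np.float64(60.4064), 'smin': np.float64(-0.056), 'smax': np.float64(0.0958), 'foot': array([ 0.4464, -0.3363])}
0.59 {'cap': array([ 0.4464, -0.3363]), 'n': np.int64(550), 'nb': np.int64(1522), 'yaw': np.float64(60.4553), 'smin': np.float64(-0.056), 'smax': np.float64(0.0958), 'foot': array([ 0.4465, -0.3363])}
0.86 {'cap': array([ 0.4466, -0.3364]), 'n': np.int64(542), 'nb': np.int64(1516), 'yaw': np.float64(60.4613), 'smin': np.float64(-0.056), 'smax': np.float64(0.0958), 'foot': array([ 0.4465, -0.3363])}
(array([  5. ,  -0.3, 119.3]), np.float64(-0.6))
```

```bash
python3 -m handwheel '[[5,-0.4,0,0,0,-0.2],[0,0,35,0,0,0],[0,0,35,0,0,0],[0,0,30,0,0,0],[0,0,19,0,0,0],[0,0,0,0,0,0]]'
python3 -m handwheel '[[0,0,0,0,0,0],[0,0,0,0,0,0],[0,0,0,0,0,0],[0,0,0,0,0,0],[0,0,0,0,0,0],[0,0,0,0,0,0],[0,0,0,0,0,0],[0,0,0,0,0,0]]' 0 60
```

```text
clock: 5.12
tool_pos: [0.4451, -0.3353, 0.0369]
tool_rot: [-179.7, -0.1, 60.2]
ft_force: [-0.0, 0.1, 0.1]
opening: 0.597
finger_force: 0.0
clock: 5.78
tool_pos: [0.4468, -0.3372, 0.0419]
tool_rot: [179.8, 0.0, 60.2]
ft_force: [-0.5, 1.5, 7.9]
opening: 0.192
finger_force: 58.2
```

```bash
python3 -m handwheel '[[0,0,-15,0,0,0],[0,0,-30,0,0,0],[10,-2,-30,0,0,0],[20,-5,-28,0,0,0],[25,-6,-25,0,0,0],[25,-6,-25,0,0,0],[25,-6,-25,0,0,0],[25,-6,-25,0,0,0],[28,-7,-25,0,0,0],[30,-7,-25,0,0,0],[30,-7,-5,0,0,0],[30,-7,0,0,0,0],[30,-7,0,0,0,0],[20,-5,0,0,0,0],[10,-3,0,0,0,3.4],[0,0,0,0,0,3.4],[0,0,0,0,0,3.4],[0,0,0,0,0,3.4],[0,0,0,0,0,3.4],[0,0,0,0,0,0]]'
python3 - <<'E'
from h import *
s=manip.observe(); print(s['tool_pos'],s['tool_rot'],s['clock'],s['ft_force'])
d=get_image('wrist');print(d['fx'])
for n in ('screw_head','screw_mark','lever_grip','holding_key','key_bar_end'):
    for r in trace(n,'wrist')[:2]:
        P=cloud(d,r['region']); print(n,round(r['p'],2),r['region'].sum(),np.round(r['xy']),np.round(np.median(P,0)*1000))
save(d,'w2.png')
E
```

```text
clock: 7.45
tool_pos: [0.5344, -0.0325, 0.2987]
tool_rot: [180.0, -0.0, 43.1]
ft_force: [0.6, 0.3, -1.9]
opening: 0.188
finger_force: 58.5
[ 0.53442366 -0.03246041  0.29869948] [ 1.79979462e+02 -6.68348642e-03  4.31011786e+01] 7.45 [ 0.5643913   0.275312   -1.85770005]
326.24531571457004
screw_mark 0.92 1712 [213. 138.] [529.  23. 124.]
lever_grip 0.9 1166 [214. 170.] [507.  -2. 117.]
holding_key 0.61 8309 [253. 218.] [544. -22. 288.]
key_bar_end 0.96 8143 [255. 216.] [544. -22. 288.]
```

View pics/w2.png

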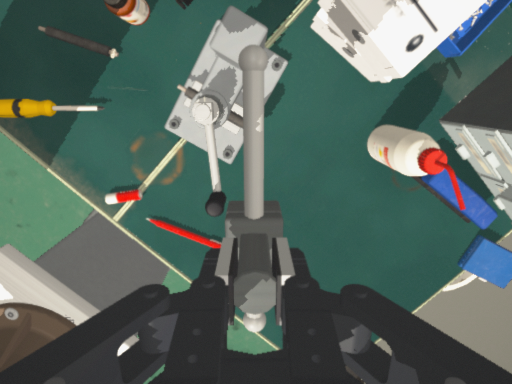

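Key is held upright with the long bar forward (bar end at (253,57)); the screw shows at (205,108), the grip at (215,203), column above at (240,40). Zoom in on the screw for the mark.

Run:
```python
from h import *
d=get_image('wrist'); save(d,'w3.png',(165,70,245,130),8)
s=manip.observe(); T=np.array(s['tool_pos']); print(T,s['tool_rot'])
r=trace('key_bar_end','wrist')[0]; P=cloud(d,r['region']); z=np.sort(P[:,2]); print('key z pct',np.percentile(z,[1,5,25,50,75,95,99]))
b=P[(P[:,2]>.270)&(P[:,2]<.300)]; th=np.radians(s['tool_rot'][2]); tx=np.array([np.cos(th),np.sin(th)]); 
q=(b[:,:2]-T[:2])@np.c_[tx,[tx[1],-tx[0]]]
b=b[(q[:,0]>.03)&(q[:,0]<.09)]; q=q[(q[:,0]>.03)&(q[:,0]<.09)]; p=np.polyfit(q[:,0],q[:,1],1); print('bar slope deg',np.degrees(np.arctan(p[0])),'offset y',p[1]*1000,'top z',np.percentile(b[:,2],90)*1000)
P=cloud(d,np.ones(d['z_map'].shape,bool)); P=P[np.hypot(P[:,0]-.56,P[:,1]-.05)<.12]
for lo,hi in((.156,.168),(.138,.147),(.121,.127),(.009,.018)):
    Q=P[(P[:,2]>lo)&(P[:,2]<hi)]
    if lo<.13 and lo>.1 or lo==.138: Q=Q[np.hypot(Q[:,0]-.5446,Q[:,1]-.044)<.02]
    if len(Q)>5: (c,sz,a)=cv2.minAreaRect((Q[:,:2]*1000).astype(np.float32)); print(lo,len(Q),np.round(Q.mean(0)*1000,1),np.round(c,1),np.round(sz,1),round(a,1), np.round(np.array(cv2.minEnclosingCircle((Q[:,:2]*1000).astype(np.float32))[0]),1))
```

```text
[ 0.53472912 -0.03261736  0.29834826] [1.79993884e+02 8.14652925e-04 4.32937882e+01]
key z pct [0.26142414 0.27739287 0.28592989 0.28742192 0.31270773 0.33212525
 0.3326763 ]
bar slope deg -0.559886223689365 offset y -0.4425172465638253 top z 287.55477283251753
0.156 1875 [613.3  61.1 162.2] [612.5  58.7] [36.4 36.7] 14.4 [612.5  59.4]
0.138 324 [546.9  42.9 141.1] [546.5  43.1] [16.2 16.2] 46.4 [546.4  43.3]
0.121 236 [549.   42.1 124.3] [546.3  43. ] [25.1 25. ] 41.4 [546.5  43.1]
0.009 3112 [549.   46.1  14.3] [559.   66.5] [152. 141.] 13.3 [560.6  65.5]
```

View pics/w3.png

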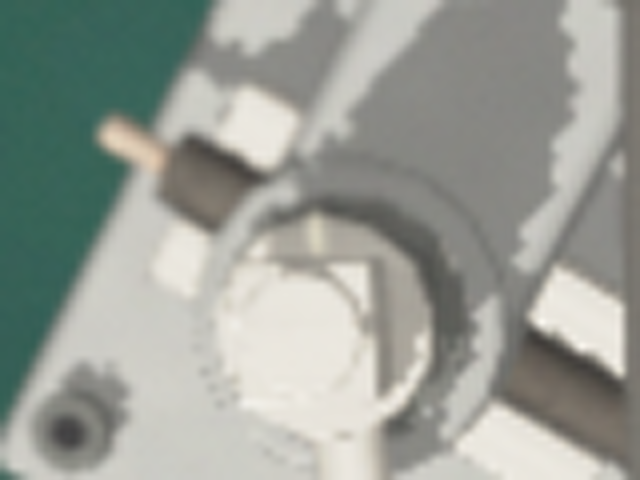

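The zoom shows the collar with the white mark at about full-image (204.7,99.4) and the square head nearly aligned with the image axes, so the screw's x is close to tool x.

Run:
```python
from h import *
I=[get_image('wrist') for _ in range(3)]; d=I[0]
c=np.array([546.4,43.1]); m=atz(d,[[204.4,99.0]],.124)[0]*1000; print('mark',m, np.degrees(np.arctan2(*(m[:2]-c)[::-1])),np.hypot(*(m[:2]-c)))
for d in I:
    P=cloud(d,np.ones(d['z_map'].shape,bool))*1000
    N=P[np.hypot(P[:,0]-c[0],P[:,1]-c[1])<18]
    H=N[(N[:,2]>133)&(N[:,2]<144)]; r=cv2.minAreaRect(H[:,:2].astype(np.float32)); 
    L=N[(N[:,2]>122)&(N[:,2]<126)]; cc,rr=cv2.minEnclosingCircle(L[:,:2].astype(np.float32))
    # min-extent square yaw
    a=np.radians(np.arange(25,65,.5)); w=[np.ptp(H[:,:2]@[np.cos(x),np.sin(x)])+np.ptp(H[:,:2]@[-np.sin(x),np.cos(x)]) for x in a]
    C=P[(P[:,2]>157)&(P[:,2]<166)&(np.hypot(P[:,0]-612,P[:,1]-59)<35)]; q=cv2.minAreaRect(C[:,:2].astype(np.float32))
    print('head',np.round(r[0],1),np.round(r[1],1),round(r[2],1),np.degrees(a[np.argmin(w)]),'collar',np.round(cc,1),round(rr,1),'column',np.round(q[0],1),np.round(q[1],1),round(q[2],1))
g=trace('lever_grip','wrist')[0]; P=cloud(I[2],g['region'])*1000; Q=P[P[:,2]>143]; print('grip',len(Q),cv2.minEnclosingCircle(Q[:,:2].astype(np.float32)))
Q=P[(P[:,2]>105)&(P[:,2]<128)]; 
print(manip.observe()['tool_pos'],manip.observe()['tool_rot'])
```

```text
mark [554.06168238  50.41263974 124.        ] 43.664710868407866 10.59132082294651
head [546.4  43.2] [16.2 16.3] 45.3 45.5 collar [546.4  43. ] 12.9 column [612.5  58.8] [36.4 36.7] 13.9
head [546.5  43.1] [16.2 16.3] 45.5 45.5 collar [546.5  43.1] 13.1 column [612.6  59. ] [36.3 36.9] 13.4
head [546.5  43.2] [16.  16.2] 43.9 44.0 collar [546.4  43.1] 13.0 column [612.5  58.8] [36.4 36.7] 14.0
grip 283 ((487.0087585449219, -24.05608367919922), 9.096814155578613)
[ 0.53478301 -0.03259371  0.29826053] [1.79999185e+02 6.25288394e-03 4.32648638e+01]
```

```bash
cat > k.py <<'E'
from h import *
def inhand(d):
    s=manip.observe(); T=np.array(s['tool_pos']); th=np.radians(s['tool_rot'][2]); tx=np.array([np.cos(th),np.sin(th)])
    P=cloud(d,np.ones(d['z_map'].shape,bool)); q=(P[:,:2]-T[:2])@np.c_[tx,[tx[1],-tx[0]]]*1000; z=(P[:,2]-T[2])*1000
    b=(z>-26)&(z<-5)&(q[:,0]>35)&(q[:,0]<105)&(abs(q[:,1])<12)
    q=q[b]; z=z[b]; m=(q[:,0]<90); 
    xs=np.arange(36,90,4); mid=[(np.percentile(q[(q[:,0]>x)&(q[:,0]<x+4),1],2)+np.percentile(q[(q[:,0]>x)&(q[:,0]<x+4),1],98))/2 for x in xs]
    p=np.polyfit(xs+2,mid,1)
    return dict(end=round(np.percentile(q[:,0],99.5),1),slope=round(np.degrees(np.arctan(p[0])),2),y0=round(p[1],2),top=round(np.percentile(z[m],95),1),yaw=s['tool_rot'][2])
E
python3 - <<'E'
from k import *
for _ in range(2): print(inhand(get_image('wrist')))
th=np.radians(44.2); tx=np.array([np.cos(th),np.sin(th)]); ty=np.array([tx[1],-tx[0]])
t=np.array([.54645,.0431])-.0006*tx+.00044*ty; print(togo([*t,.190],44.2))
E
```

```text
{'end': np.float64(95.3), 'slope': np.float64(-0.35), 'y0': np.float64(-0.65), 'top': np.float64(-10.4), 'yaw': np.float64(43.26280959052625)}
{'end': np.float64(95.2), 'slope': np.float64(-0.31), 'y0': np.float64(-0.68), 'top': np.float64(-10.5), 'yaw': np.float64(43.26086946717296)}
(array([ 59.8, -46.7, 108.3]), np.float64(-0.9))
```

```bash
python3 -m handwheel '[[15,-11.7,0,0,0,0],[15,-11.7,0,0,0,0],[15,-11.7,0,0,0,0],[15.3,-11.7,0,0,0,-1],[0,0,20,0,0,0],[0,0,20,0,0,0],[0,0,20,0,0,0],[0,0,20,0,0,0],[0,0,20,0,0,0],[0,0,0,0,0,0],[0,0,0,0,0,0]]'
python3 - <<'E'
from k import *
d=get_image('wrist'); print(inhand(d)); save(d,'w4.png')
th=np.radians(44.4); tx=np.array([np.cos(th),np.sin(th)]); ty=np.array([tx[1],-tx[0]])
t=np.array([.54645,.0431])+.00055*ty; print(togo([*t,.165],44.4),manip.observe()['tool_pos'])
d=get_image('scene'); save(d,'s4.png',(170,130,270,230),4)
a=cv2.resize(cv2.imread('pics/w4.png')[40:384,100:400],(420,482));b=cv2.resize(cv2.imread('pics/s4.png'),(378,482)); cv2.imwrite('pics/v5.png',np.hstack([a,b]))
E
```

```text
clock: 9.07
tool_pos: [0.5465, 0.0428, 0.198]
tool_rot: [-179.9, 0.1, 44.3]
ft_force: [-0.2, -0.0, -1.6]
opening: 0.194
finger_force: 58.6
{'end': np.float64(94.9), 'slope': np.float64(-0.46), 'y0': np.float64(-1.01), 'top': np.float64(-11.3), 'yaw': np.float64(44.25368169605876)}
(array([-0.2, -0.1, 34. ]), np.float64(-0.1)) [0.54703401 0.04277936 0.19899467]
```

View pics/v5.png

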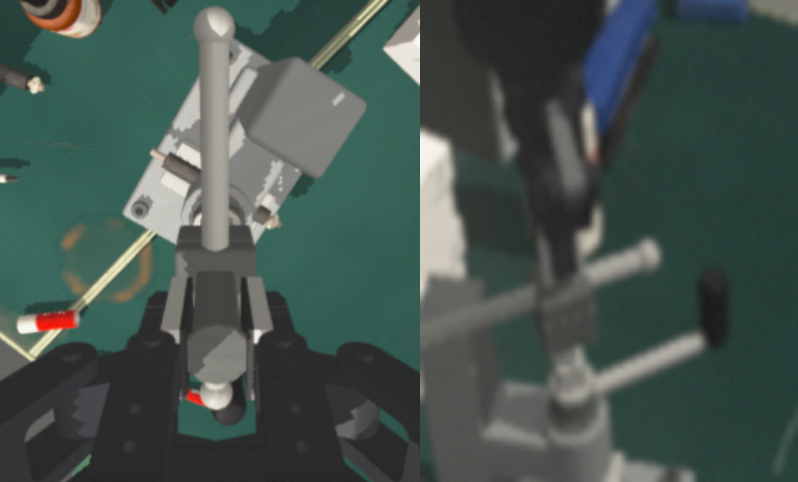

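Left view: the key's bar lies left of the column with the block over the boss; right view: the key stands just above the screw tip. Descend gently.

```bash
python3 -m handwheel '[[-0.2,0,5,0,0,0],[0,0,5,0,0,0],[0,0,4,0,0,0],[0,0,3,0,0,0],[0,0,2,0,0,0],[0,0,0,0,0,0]]'; python3 -m handwheel '[[0,0,2,0,0,0],[0,0,2,0,0,0],[0,0,0,0,0,0]]'
```

```text
clock: 9.67
tool_pos: [0.5464, 0.0426, 0.1789]
tool_rot: [-180.0, 0.0, 44.3]
ft_force: [0.7, -0.7, -3.5]
opening: 0.193
finger_force: 58.7
clock: 9.92
tool_pos: [0.5464, 0.0427, 0.175]
tool_rot: [-180.0, 0.0, 44.3]
ft_force: [-0.0, -0.5, -3.1]
opening: 0.195
finger_force: 58.7
```

```bash
python3 -m handwheel '[[0,0,2,0,0,0],[0,0,2,0,0,0],[0,0,2,0,0,0],[0,0,1.5,0,0,0],[0,0,0,0,0,0]]'; python3 -m handwheel '[[0,0,1,0,0,0],[0,0,1,0,0,0],[0,0,0,0,0,0]]'
```

```text
clock: 10.33
tool_pos: [0.5464, 0.0427, 0.1674]
tool_rot: [-180.0, 0.0, 44.3]
ft_force: [1.0, -0.6, -3.1]
opening: 0.192
finger_force: 58.7
clock: 10.58
tool_pos: [0.5466, 0.0427, 0.166]
tool_rot: [180.0, -0.0, 44.3]
ft_force: [0.4, -0.3, -0.9]
opening: 0.197
finger_force: 58.8
```

```bash
python3 -m handwheel '[[0,0,0.7,0,0,0],[0,0,0.3,0,0,1],[0,0,0,0,0,1],[0,0,0,0,0,1],[0,0,0,0,0,0]]'; python3 -c "
from h import *
s=manip.observe();print(s['wrist_torque'],s['tool_rot'],s['ft_force'])"
```

```text
clock: 11.0
tool_pos: [0.5471, 0.0427, 0.1658]
tool_rot: [179.9, -0.1, 41.2]
ft_force: [-0.1, 0.6, 7.6]
opening: 0.19
finger_force: 59.1
[-0.01093647  0.09875015 -0.00800009] [ 1.79901994e+02 -9.26662965e-02  4.12000247e+01] [-0.06284265  0.59534667  7.59612097]
```

```bash
python3 -m handwheel '[[0,0,0,0,0,1],[0,0,0,0,0,0.3],[0,0,0,0,0,0]]';  python3 -c "
from h import *
s=manip.observe();print(s['wrist_torque'])"; python3 -m handwheel '[[0,0,0,0,0,0],[0,0,0,0,0,0],[0,0,0,0,0,0],[0,0,0,0,0,0],[0,0,0,0,0,0],[0,0,-10,0,0,0],[0,0,-25,0,0,0],[0,0,-35,0,0,0],[0,0,-35,0,0,0],[0,0,0,0,0,0]]' 0.5
python3 - <<'E'
from k import *
d=get_image('wrist')
r=trace('holding_key','wrist')[0]; P=cloud(d,r['region']); k=keyfit(P[P[:,2]>.13],.124); print(r['p'],{a:np.round(b,4) for a,b in k.items()}); print(np.percentile(P[:,2],[50,90,98]))
Q=P[(P[:,2]>.142)&(P[:,2]<.16)]; print('bar top',np.percentile(Q[:,2],95))
for r in trace('lever_grip','wrist')[:1]:
    P=cloud(d,r['region'])*1000; Q=P[P[:,2]>143]; print('grip',len(Q),cv2.minEnclosingCircle(Q[:,:2].astype(np.float32)) if len(Q) else r['xy'])
print(togo([.487,-.024,.26],44))
E
```

```text
clock: 11.25
tool_pos: [0.5472, 0.0426, 0.1658]
tool_rot: [179.9, -0.1, 39.9]
ft_force: [-0.4, 0.1, 6.2]
opening: 0.192
finger_force: 59.1
[0.00065875 0.06260757 0.04067155]
clock: 12.08
tool_pos: [0.5484, 0.0427, 0.2767]
tool_rot: [179.6, -0.4, 40.0]
ft_force: [-0.3, 0.1, -1.3]
opening: 0.502
finger_force: 0.0
0.83 {'cap': array([0.547 , 0.0432]), 'n': np.int64(549), 'nb': np.int64(1456), 'yaw': np.float64(41.0355), 'smin': np.float64(-0.0564), 'smax': np.float64(0.0958), 'foot': array([0.547 , 0.0432])}
[0.15503065 0.19924567 0.20016561]
bar top 0.15642986816827154
grip 287 ((513.2448120117188, 1.5239410400390625), 44.360286712646484)
(array([-88.2,  13.1,  10.1]), np.float64(-4.0))
```

```bash
python3 -m handwheel '[[-29.4,4.4,0,0,0,0],[-29.4,4.4,0,0,0,0],[-29.4,4.4,0,0,0,0],[0,0,0,0,0,-4.2],[0,0,0,0,0,-4.2],[0,0,30,0,0,0],[0,0,30,0,0,0],[0,0,30,0,0,0],[0,0,0,0,0,0]]' 0.42
python3 - <<'E'
from k import *
d=get_image('wrist'); save(d,'w6.png'); I=get_image('scene')
for r in trace('lever_grip','scene')[:1]:
    P=cloud(I,r['region'])*1000; Q=P[(P[:,2]>120)&(np.hypot(P[:,0]-487,P[:,1]+24)<16)]; print('grip',len(Q),np.median(Q,0))
print(togo([.487,-.024,.115],48.5))
E
```

```text
clock: 12.98
tool_pos: [0.4846, -0.0237, 0.1747]
tool_rot: [-179.5, 0.3, 48.3]
ft_force: [-0.1, -0.2, -0.4]
opening: 0.416
finger_force: 0.0
grip 86 [483.37863025 -16.77012822 140.97088356]
(array([-0.3, -0.5, 65.3]), np.float64(-0.1))
```

View pics/w6.png

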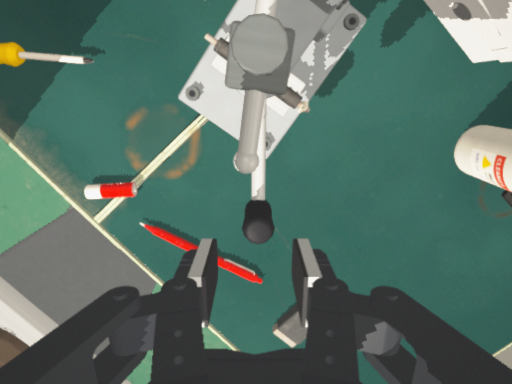

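The grip (258,220) is centred between the open fingers (215 and 300), with the key's short bar end at (245,160) clear of them. Descend around the grip.

```bash
python3 -m handwheel '[[0,0,15,0,0,0],[0,0,15,0,0,0],[0,0,15,0,0,0],[0,0,15,0,0,0],[0,0,0,0,0,0]]'; python3 -m handwheel '[[0.1,-3.1,0,0,0,2],[0.1,-3.1,0,0,0,2],[0.1,-3.1,0,0,0,2],[0.1,-3.1,0,0,0,2],[0.1,-3.1,0,0,0,2],[0.1,-3.1,0,0,0,2]]'
```

```text
clock: 13.55
tool_pos: [0.4872, -0.0241, 0.1194]
tool_rot: [-180.0, 0.0, 48.4]
ft_force: [-1.0, -1.3, -0.9]
opening: 0.422
finger_force: 0.0
clock: 14.05
tool_pos: [0.4762, -0.0105, 0.1218]
tool_rot: [179.8, -0.1, 36.3]
ft_force: [1.4, -4.6, -0.6]
opening: 0.423
finger_force: 2.0
```

```bash
python3 -m handwheel '[[0.1,-4.7,0,0,0,3],[0.1,-4.7,0,0,0,3],[0.1,-4.7,0,0,0,3],[0.1,-4.7,0,0,0,3],[0.1,-4.7,0,0,0,3],[0.1,-4.7,0,0,0,3],[0.1,-4.7,0,0,0,3]]'; python3 -m handwheel '[[0.1,-3.1,0.5,0,0,2],[0.1,-3.1,0.5,0,0,2],[0.1,-3.1,0.5,0,0,2]]';python3 -m handwheel '[[0.1,-3.1,0.5,0,0,2],[0.1,-3.1,0.5,0,0,2],[0.1,-3.1,0.5,0,0,2]]'
```

```text
clock: 14.63
tool_pos: [0.4614, 0.0189, 0.1217]
tool_rot: [179.9, -0.1, 15.2]
ft_force: [-0.4, -5.3, -0.1]
opening: 0.42
finger_force: 2.5
clock: 14.88
tool_pos: [0.4598, 0.028, 0.1204]
tool_rot: [179.9, -0.2, 9.3]
ft_force: [0.2, -4.7, 4.4]
opening: 0.418
finger_force: 2.4
clock: 15.13
tool_pos: [0.4591, 0.0373, 0.119]
tool_rot: [179.9, -0.2, 3.3]
ft_force: [0.3, -4.3, 3.5]
opening: 0.422
finger_force: 2.3
```

```bash
python3 -m handwheel '[[0,-3.1,-1,0,0,2],[0,-3.1,-1,0,0,2],[0,-3.1,-1,0,0,2]]'; python3 -m handwheel '[[0,-3.1,0,0,0,2],[0,-3.1,0,0,0,2],[0,-3.1,0,0,0,2]]';python3 -m handwheel '[[0,-3.1,0,0,0,2],[0,-3.1,0,0,0,2],[0,-3.1,0,0,0,2]]'
```

```text
clock: 15.38
tool_pos: [0.4586, 0.0467, 0.1216]
tool_rot: [180.0, -0.1, -2.7]
ft_force: [0.5, -3.9, -3.1]
opening: 0.417
finger_force: 2.2
clock: 15.63
tool_pos: [0.4594, 0.0559, 0.1216]
tool_rot: [180.0, -0.2, -8.7]
ft_force: [0.4, -5.1, -1.8]
opening: 0.421
finger_force: 2.1
clock: 15.88
tool_pos: [0.4611, 0.0651, 0.1216]
tool_rot: [-180.0, -0.2, -14.7]
ft_force: [0.6, -3.9, -1.7]
opening: 0.421
finger_force: 2.1
```

Run:
```python
from k import *
d=get_image('wrist'); r=trace('holding_key','wrist')
if r:
    P=cloud(d,r[0]['region']); k=keyfit(P[P[:,2]>.13],.124); print(r[0]['p'],{a:np.round(b,4) for a,b in k.items()})
save(d,'w7.png')
```

```text
0.81 {'cap': array([0.5434, 0.0445]), 'n': np.int64(6199), 'nb': np.int64(2795), 'yaw': np.float64(-140.0481), 'smin': np.float64(-0.0322), 'smax': np.float64(0.0541), 'foot': array([0.5439, 0.044 ])}
```

```bash
python3 -m handwheel '[[0.1,-3.1,0,0,0,2],[0.1,-3.1,0,0,0,2],[0.1,-3.1,0,0,0,2]]'; python3 -m handwheel '[[0.1,-3.1,0,0,0,2],[0.1,-3.1,0,0,0,2]]'
```

```text
clock: 16.23
tool_pos: [0.4637, 0.0736, 0.1211]
tool_rot: [180.0, -0.1, -20.6]
ft_force: [-0.9, -10.2, 2.0]
opening: 0.423
finger_force: 4.6
clock: 16.4
tool_pos: [0.4659, 0.0789, 0.1211]
tool_rot: [179.9, -0.1, -24.6]
ft_force: [-2.6, -14.1, 2.6]
opening: 0.416
finger_force: 7.2
```

```bash
python3 -m handwheel '[[0,2,0,0,0,-1],[0,2,0,0,0,-1],[0,2,0,0,0,-1]]'; python3 -m handwheel '[[0,2,0,0,0,-1],[0,2,0,0,0,-1],[0,0,0,0,0,0]]'
```

```text
clock: 16.65
tool_pos: [0.4636, 0.0741, 0.1209]
tool_rot: [-180.0, -0.1, -21.5]
ft_force: [-0.3, -0.9, -0.6]
opening: 0.418
finger_force: 0.6
clock: 16.9
tool_pos: [0.4616, 0.0704, 0.12]
tool_rot: [-180.0, -0.0, -19.6]
ft_force: [0.1, -0.3, -1.2]
opening: 0.421
finger_force: 0.0
```

```bash
python3 -m handwheel '[[0,2,0,0,0,0],[0,0,-10,0,0,0],[0,0,-20,0,0,0],[0,0,-30,0,0,0],[0,0,-35,0,0,0],[-20,0,-30,0,0,0],[-25,0,-20,0,0,0],[0,0,0,0,0,0],[0,0,0,0,0,0]]'
python3 - <<'E'
from k import *
d=get_image('wrist'); r=trace('holding_key','wrist')
for x in r[:1]:
    P=cloud(d,x['region']); P=P[np.hypot(P[:,0]-.5465,P[:,1]-.043)<.12]; k=keyfit(P[P[:,2]>.13],.124); print(x['p'],{a:np.round(b,4) for a,b in k.items()}); print('top z',np.percentile(P[:,2],98))
for r in trace('lever_grip','wrist')[:1]:
    P=cloud(d,r['region'])*1000; Q=P[(P[:,2]>143)&(np.hypot(P[:,0]-546.5,P[:,1]-43.1)>75)]; print(r['p'],len(Q),cv2.minEnclosingCircle(Q[:,:2].astype(np.float32)) if len(Q) else r['xy'])
save(d,'w8.png')
E
```

```text
clock: 17.65
tool_pos: [0.4184, 0.0841, 0.2657]
tool_rot: [-179.9, -0.1, -19.6]
ft_force: [0.2, -0.5, 0.1]
opening: 0.422
finger_force: 0.0
0.88 {'cap': array([0.5386, 0.0456]), 'n': np.int64(147), 'nb': np.int64(602), 'yaw': np.float64(-138.564), 'smin': np.float64(0.0228), 'smax': np.float64(0.0524), 'foot': array([0.543 , 0.0407])}
top z 0.1993591320869598
0.87 406 ((459.26422119140625, 64.46011352539062), 9.256695747375488)
```

View pics/w8.png

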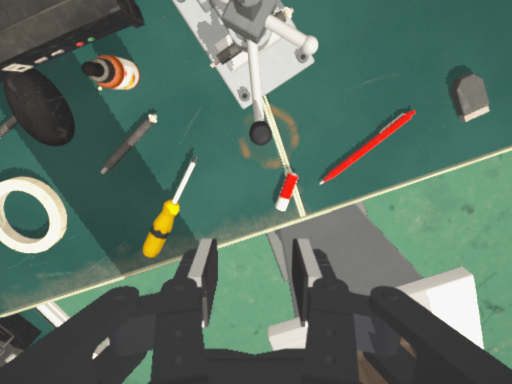

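The lever grip is now at (259,132), at the jig's left-front. The key is still seated, with its cap at z = 199 mm and its bar beside the column, and the gripper is clear of everything.

```bash
python3 -c "
from cell import ticket
print(ticket.close_job())"
```

```text
the job is handed in; nothing more can be done
None
```

The job is handed in, with no verdict returned: the key is fully down on the screw with its bar about 2° from touching the column's left side, and the jam nut is tight, with the push at the lever peaking at about 14 N, above the 10 N asked but under the 15 N limit.

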